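# Make up the ashing kit and the titration kit

## Robot

A 7-joint arm with a two-finger parallel gripper is mounted at the origin on the work surface. World frame = base frame: x ahead of the robot, y to its left, z up, the work surface at z = 0. Lengths are in m, angles in rad, forces in N, time in s.
With the tool pointing down it reaches from about 0.425 to 0.95 m from the base axis. Payload 4.7 kg.
Tool frame: the origin (TCP) lies on the centre line of the jaws, within the pads' length; the fingertips stand robot.nose_length ahead of it and the grasp point (between the pads) lies 8 mm behind it (robot.nose_length is the distance from the TCP to the fingertips, in m); z points along the fingers, y is the line along which they close (so a half turn about z gives the same grasp; the last joint's range is limited). The gripper opens to 85 mm and grips with 20 to 120 N. Pads are 22 mm wide; open, the fingers measure 114 mm over their backs; the gripper's body (76 mm by 85 mm) begins 54 mm behind the grasp point. The pads swing forward as they close: fully open they stand 13 mm farther back than shut.
Start: joints at [1.179, 0.469, -0.049, 1.532, 0.024, 1.141, -0.082], TCP at [0.24, -0.631, 0.242] pointing down, gripper open.
Joint ranges: [-2.59, 2.59], [-0.33, 1.99], [-1.39, 1.29], [0.1, 2.45], [-1.04, 4.18], [0.21, 1.99], [-2.66, 2.66]. Speed limits (rad/s): [2.57, 2.57, 3.14, 3.14, 3.14, 3.14, 3.14].

## Interface

Orientations are given as [roll, pitch, yaw] about the fixed x, y, z axes, in that order (R = Rz(yaw) Ry(pitch) Rx(roll)).
In Python, from plant import robot gives the robot as it stands. Calls block until the motion is done:
- robot.goto(position, orientation): joint-space move of the TCP to a pose.
- robot.move_straight(position, vel=0.15, attitude=None, contact_N=None): straight line of the TCP; attitude=None keeps the orientation; vel is the mean speed in m/s. With contact_N (N) it stops when the force on the tool has changed by that much, and returns True; else False.
- robot.move_joints(angles): joint-space move.
- robot.grip(opening, strength=None): opening from 0.0 (shut) to 1.0 (fully open); strength is the grip in N (None keeps the last); returns when the fingers have stopped.
- robot.sleep(seconds).
- robot.inverse_kinematics(position, orientation): joint angles nearest the present ones, or None.
- robot.sense(): the state.
- robot.grab_frame(name): name is "scene" or "top" or "wrist"; returns a dict with "image" (480x640x3 uint8, red, green, blue), "range_z" (480x640 float32, m along the optical axis (not along the pixel's ray), 0 where there is no reading), "fx", "fy", "cx", "cy" (pixels), "R" (3x3) and "t" (3): a world point X has camera coordinates R X + t. Camera axes: x right, y down, z forward; pixel columns grow to the right and rows downward; lengths in m; the calibration is good to about 2 mm. A picture is of the moment at which its call begins.
A pose or a line that the arm cannot do raises robot.IKError and nothing moves.
- robot.close_job(): hands the job in; it is judged then, once.
The state is a dict: "t": time; "joint_pos": joint angles; "joint_velocities": joint speeds; "effort": joint torques, N m; "tcp_pos": TCP position; "tcp_rot": TCP orientation; "wrist_force": force on the tool from outside, world axes, zero at the start; "torque": the same for the moment, N m; "opening": opening from 0.0 (shut) to 1.0 (fully open); "gripper_force": force on a finger pad.
Only numpy, scipy, OpenCV 4.12 (cv2) and the standard library are available. Lean on these libraries where they do the work, as an engineer would, in place of code of your own. Each camera call takes 0.05 s, during which the arm holds its last target. There are 200 camera calls.

## Task

Make up two kits on the lab bench: stand the crucible and the weighing bottle in the two-section tray, and the smaller conical flask, the dropper bottle and the smaller beaker in the three-section tray. Each piece stands upright on the tray floor in a section of its own (any section), set down, not dropped. Leave the larger flask, the larger beaker and the screw-cap bottle standing where they are.

Things in the scene. Friction and masses are not known exactly. Their poses are not given: they have to be found in the camera images.
- tray_two: Grey plastic tray fixed to the bench, 84 (x) x 164 (y) x 22 mm high, open on top; one divider makes two square sections 76 x 76 mm inside, centres at its own y = -40 and +40 mm, x = 0. Walls and divider 4 mm thick, all as high as the rim; floor 4 mm thick, so 18 mm deep. A lip juts 13 mm from each end at rim height. Origin: centre of its underside, on the bench.
- tray_three: Same kind of grey tray, but 244 mm long (y) with two dividers and three sections of 76 x 76 mm: section centres at y = -80, 0 and +80 mm, x = 0. 84 mm wide (x), 22 mm high, floor 4 mm, walls 4 mm, same end lips. Origin: centre of its underside, on the bench.
- flask_small: The smaller conical flask, clear glass, 85 mm high, 40 g: base 51 mm in diameter, narrowing from 10 mm up to a straight neck 22 mm in diameter from 55 mm height to the top, with a 26 mm bead in the last 4 mm. Stands upright on the bench. Origin: centre of its underside, z up; round, so its yaw means nothing.
- dropper_bottle: Small amber glass dropper bottle, 86 mm high, 55 g: straight body 33 mm in diameter up to 50 mm height with a paper label, black collar 23 mm in diameter from 58 to 70 mm, rubber teat on top. Stands upright on the bench. Origin: centre of its underside, z up; round, so its yaw means nothing.
- beaker_small: The smaller beaker, clear glass, open, 60 mm high, 42 mm outside diameter (45 mm over the thin rim bead), straight walls 3 mm thick, a small spout at its own +y, 35 g. Stands upright on the bench. Origin: centre of its underside, z up; round, so its yaw means nothing.
- crucible: Tall white porcelain crucible without a lid, an open cup 54 mm high, 44 mm in diameter at the rim, 41 mm at 32 mm height, 27 mm at the foot, 48 g. Stands upright on the bench. Origin: centre of its underside, z up; round, so its yaw means nothing.
- weighing_bottle: Small clear glass weighing bottle with its knobbed glass lid fixed on, 72 mm high overall, 45 g: straight body 35 mm in diameter up to 48 mm height, lid 39 mm in diameter from 48 to 53 mm, a 14 mm knob at the top. Stands upright on the bench. Origin: centre of its underside, z up; round, so its yaw means nothing.
- flask_large: Bystander, not part of a kit: the larger conical flask, clear glass, 145 mm high, base 85 mm, neck 34 mm in diameter from 98 mm up. Stands upright on the bench. Origin: centre of its underside, z up; round, so its yaw means nothing.
- beaker_large: Bystander, not part of a kit: the larger beaker, clear glass, 95 mm high, 70 mm in diameter. Stands upright on the bench. Origin: centre of its underside, z up; round, so its yaw means nothing.
- screw_bottle: Bystander, not part of a kit: clear glass bottle, blue screw cap, 102 mm high, body 56 mm, cap 42 mm in diameter. Origin: centre of its underside, z up. (Other fixed equipment, under 0.2 m high save a thin stand far right, stands only at the table's edges, beyond x = 0.80 m or 0.52 m to either side.)

How it is judged:
At the end, for the whole second after the job is handed in: Every piece in its own section of its tray: within 26 mm of the section centre in the tray's x and y, foot within 5 mm of the floor, upright within 0.12 rad, released, at rest. Large flask, large beaker and screw-cap bottle upright within 0.12 rad, within 30 mm of their starts (((x of crucible in the frame of tray_two between -0.026 and 0.026 m and y of crucible in the frame of tray_two between -0.066 and -0.014 m and z of crucible in the frame of tray_two between -0.002 and 0.009 m) or (x of weighing_bottle in the frame of tray_two between -0.026 and 0.026 m and y of weighing_bottle in the frame of tray_two between -0.066 and -0.014 m and z of weighing_bottle in the frame of tray_two between -0.002 and 0.009 m)) and ((x of crucible in the frame of tray_two between -0.026 and 0.026 m and y of crucible in the frame of tray_two between 0.014 and 0.066 m and z of crucible in the frame of tray_two between -0.002 and 0.009 m) or (x of weighing_bottle in the frame of tray_two between -0.026 and 0.026 m and y of weighing_bottle in the frame of tray_two between 0.014 and 0.066 m and z of weighing_bottle in the frame of tray_two between -0.002 and 0.009 m)) and ((x of flask_small in the frame of tray_three between -0.026 and 0.026 m and y of flask_small in the frame of tray_three between -0.106 and -0.054 m and z of flask_small in the frame of tray_three between -0.002 and 0.009 m) or (x of dropper_bottle in the frame of tray_three between -0.026 and 0.026 m and y of dropper_bottle in the frame of tray_three between -0.106 and -0.054 m and z of dropper_bottle in the frame of tray_three between -0.002 and 0.009 m) or (x of beaker_small in the frame of tray_three between -0.026 and 0.026 m and y of beaker_small in the frame of tray_three between -0.106 and -0.054 m and z of beaker_small in the frame of tray_three between -0.002 and 0.009 m)) and ((x of flask_small in the frame of tray_three between -0.026 and 0.026 m and y of flask_small in the frame of tray_three between -0.026 and 0.026 m and z of flask_small in the frame of tray_three between -0.002 and 0.009 m) or (x of dropper_bottle in the frame of tray_three between -0.026 and 0.026 m and y of dropper_bottle in the frame of tray_three between -0.026 and 0.026 m and z of dropper_bottle in the frame of tray_three between -0.002 and 0.009 m) or (x of beaker_small in the frame of tray_three between -0.026 and 0.026 m and y of beaker_small in the frame of tray_three between -0.026 and 0.026 m and z of beaker_small in the frame of tray_three between -0.002 and 0.009 m)) and ((x of flask_small in the frame of tray_three between -0.026 and 0.026 m and y of flask_small in the frame of tray_three between 0.054 and 0.106 m and z of flask_small in the frame of tray_three between -0.002 and 0.009 m) or (x of dropper_bottle in the frame of tray_three between -0.026 and 0.026 m and y of dropper_bottle in the frame of tray_three between 0.054 and 0.106 m and z of dropper_bottle in the frame of tray_three between -0.002 and 0.009 m) or (x of beaker_small in the frame of tray_three between -0.026 and 0.026 m and y of beaker_small in the frame of tray_three between 0.054 and 0.106 m and z of beaker_small in the frame of tray_three between -0.002 and 0.009 m)) and angle between each of crucible, weighing_bottle, flask_small, dropper_bottle, beaker_small, flask_large, beaker_large, screw_bottle's own z axis and vertical below 0.12 rad and linear speed of each of crucible, weighing_bottle, flask_small, dropper_bottle, beaker_small below 0.02 m/s and angular speed of each of crucible, weighing_bottle, flask_small, dropper_bottle, beaker_small below 0.3 rad/s and distance of each of flask_large, beaker_large, screw_bottle from where it was at the start of the episode below 0.03 m); the robot touches nothing.
It fails at once if a piece of glass or porcelain was dropped (falling free of the fingers faster than 0.7 m/s, as after 25 mm) ((linear speed of crucible above 0.7 m/s and contact force between the fingers and crucible below 0.05 N) or (linear speed of weighing_bottle above 0.7 m/s and contact force between the fingers and weighing_bottle below 0.05 N) or (linear speed of flask_small above 0.7 m/s and contact force between the fingers and flask_small below 0.05 N) or (linear speed of dropper_bottle above 0.7 m/s and contact force between the fingers and dropper_bottle below 0.05 N) or (linear speed of beaker_small above 0.7 m/s and contact force between the fingers and beaker_small below 0.05 N)).
It fails at once if a bystander was knocked over or pushed more than 40 mm (distance of any of flask_large, beaker_large, screw_bottle from where it was at the start of the episode above 0.04 m or angle between any of flask_large, beaker_large, screw_bottle's own z axis and vertical above 0.35 rad).
It also fails if it takes over 136 s, if anything falls off the work surface, if the arm or the gripper's body presses on something with over 40 N, if the wrist force passes 120 N, or if a joint passes its speed limit or range.

## Working session

There is one attempt and no reset: what is moved stays moved. The work goes in short steps, each a Python script; the robot and the scene stay as the last script left them, time stands still between calls to the robot, and variables do not carry over. Pictures are saved under pics/ and viewed, at most 14 in all, crops included, and the job is handed in when it is done.

```bash
ls; mkdir -p pics
python3 - <<'E'
from plant import robot
import cv2,numpy as np
s=robot.sense();print(s['t'],s['tcp_pos'],s['tcp_rot'],robot.nose_length)
for n in['top','scene']:
    f=robot.grab_frame(n);np.savez(f'pics/{n}0.npz',**f)
    cv2.imwrite(f'pics/{n}0.png',f['image'][...,::-1])
    print(n,f['fx'],f['cx'],f['cy'],np.round(f['R'],3).tolist(),np.round(-f['R'].T@f['t'],3),(f['range_z']>0).mean())
E
```

```text
pics
0.0 [ 0.23936907 -0.63050768  0.24124918] [-3.13957357e+00  1.00948499e-04  3.62865136e-01] 0.011
top 523.1124742808679 311.9152988022916 249.37415798521283 [[0.019, -1.0, -0.006], [-0.999, -0.018, -0.044], [0.044, 0.007, -0.999]] [0.433 0.01  1.31 ] 0.99611328125
scene 623.7523422427759 333.3773338214272 242.78644912149443 [[0.549, 0.836, 0.015], [0.711, -0.458, -0.534], [-0.439, 0.304, -0.846]] [ 1.081 -0.373  1.13 ] 0.9961002604166667
```

View pics/top0.png

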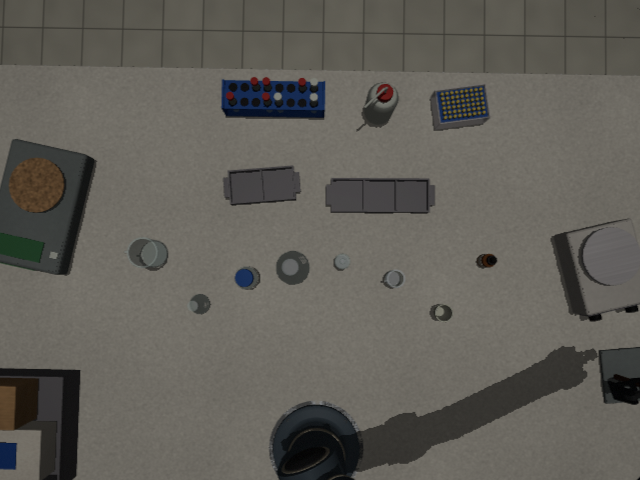

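View pics/scene0.png

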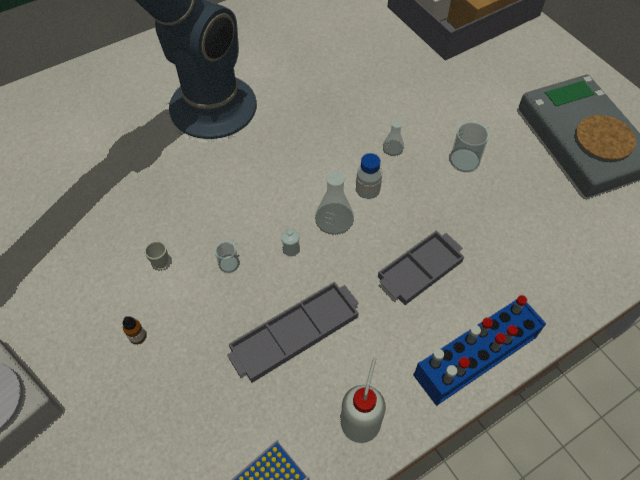

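Top view: large beaker (150,253), small flask (200,303), screw bottle (246,278), large flask (292,266), weighing bottle (341,262), small beaker (393,279), dropper (487,260), crucible (441,312); trays at (262,186) and (380,196). The scene view shows the same pieces: small flask (394,138), weighing bottle (290,241), beaker (227,257), crucible (157,256), dropper (134,330).

Run:
```python
import numpy as np,cv2
F={n:dict(np.load(f'pics/{n}0.npz')) for n in('top','scene')}
def world(f):
    v,u=np.mgrid[:480,:640]; z=f['range_z']
    c=np.stack([(u-f['cx'])/f['fx']*z,(v-f['cy'])/f['fy']*z,z],-1)
    return (c-f['t'])@f['R']
W={n:world(F[n]) for n in F}
for n in F:
    w=W[n]; m=((w[...,2]>.012)&(F[n]['range_z']>0)&(w[...,0]>.2)&(w[...,0]<.8)&(abs(w[...,1])<.52)).astype(np.uint8)
    k,l,st,c=cv2.connectedComponentsWithStats(m)
    print(n)
    for i in range(1,k):
        if st[i,4]<25: continue
        p=w[l==i]; print(st[i].tolist(),np.round(c[i]),'zmax %.3f'%np.percentile(p[:,2],98),'min',p[:,:2].min(0).round(3),'max',p[:,:2].max(0).round(3),'med',np.median(p,0).round(3))
    b=w[250:300,345:380] if n=='top' else w[400:420,300:330]
    print('bench z',np.median(b[...,2]))
im=F['top']['image'];cv2.imwrite('pics/topcrop.png',cv2.resize(im[150:330,120:510],None,fx=2,fy=2,interpolation=3)[...,::-1])
im=F['scene']['image'];cv2.imwrite('pics/scenecrop.png',cv2.resize(im[110:390,110:480],None,fx=2,fy=2,interpolation=3)[...,::-1])
```

```text
top
[223, 165, 77, 40, 674] [260. 184.] zmax 0.027 min [0.599 0.054] max [0.698 0.244] med [0.649 0.149 0.022]
[325, 178, 110, 35, 892] [382. 194.] zmax 0.027 min [ 0.585 -0.281] max [ 0.672 -0.01 ] med [ 0.63  -0.162  0.021]
[124, 237, 43, 31, 756] [145. 253.] zmax 0.099 min [0.438 0.379] max [0.508 0.457] med [0.472 0.426 0.066]
[275, 251, 34, 34, 887] [292. 267.] zmax 0.148 min [0.403 0.028] max [0.485 0.11 ] med [0.444 0.065 0.058]
[334, 254, 16, 16, 199] [341. 261.] zmax 0.073 min [ 0.442 -0.071] max [ 0.479 -0.034] med [ 0.461 -0.051  0.056]
[477, 254, 20, 14, 214] [487. 260.] zmax 0.086 min [ 0.454 -0.419] max [ 0.486 -0.388] med [ 0.47  -0.399  0.053]
[234, 266, 26, 24, 473] [246. 277.] zmax 0.106 min [0.39  0.149] max [0.446 0.204] med [0.419 0.17  0.098]
[384, 270, 21, 18, 176] [395. 278.] zmax 0.063 min [ 0.402 -0.202] max [ 0.442 -0.154] med [ 0.422 -0.185  0.057]
[187, 294, 23, 20, 337] [198. 304.] zmax 0.089 min [0.327 0.271] max [0.374 0.319] med [0.353 0.29  0.04 ]
[433, 304, 20, 18, 204] [444. 313.] zmax 0.057 min [ 0.323 -0.319] max [ 0.363 -0.276] med [ 0.34  -0.30
[... 486 characters left out ...]
 19, 26, 385] [290. 240.] zmax 0.073 min [ 0.44  -0.072] max [ 0.48  -0.034] med [ 0.468 -0.057  0.054]
[378, 230, 87, 74, 1141] [421. 265.] zmax 0.026 min [0.598 0.053] max [0.698 0.246] med [0.647 0.148 0.021]
[145, 241, 23, 27, 461] [157. 253.] zmax 0.057 min [ 0.319 -0.319] max [ 0.364 -0.277] med [ 0.334 -0.298  0.04 ]
[214, 240, 25, 31, 567] [226. 254.] zmax 0.064 min [ 0.398 -0.202] max [ 0.445 -0.153] med [ 0.424 -0.181  0.043]
[227, 281, 132, 100, 1715] [293. 330.] zmax 0.027 min [ 0.582 -0.28 ] max [ 0.672 -0.01 ] med [ 0.629 -0.151  0.021]
[123, 316, 22, 27, 427] [133. 329.] zmax 0.086 min [ 0.46  -0.422] max [ 0.487 -0.39 ] med [ 0.479 -0.406  0.052]
bench z 0.0005736428506229307
```

View pics/topcrop.png

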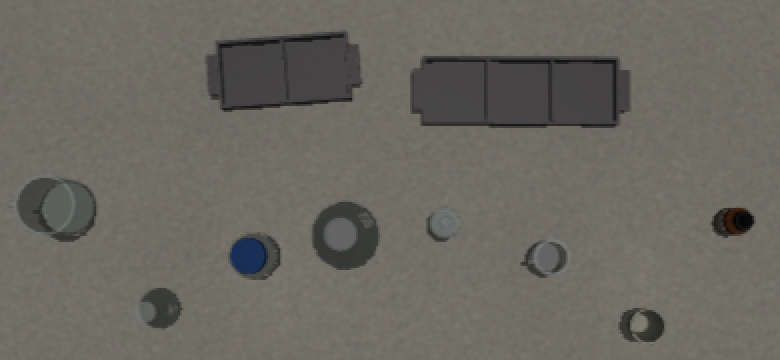

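View pics/scenecrop.png

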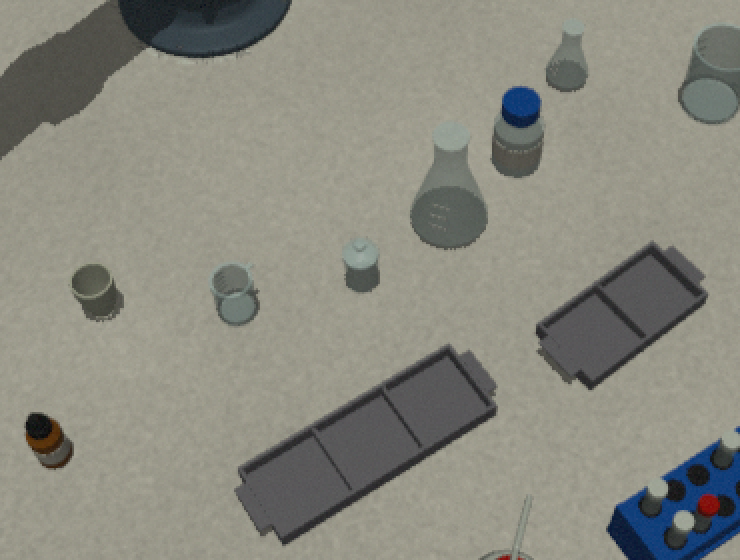

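The depth cameras see the glass well, and both views agree on positions and heights to within 3 mm. Next I'll fit the centres, write the helpers and do the first pick (weighing bottle).

```bash
cat > kit.py <<'E'
import numpy as np, cv2
from numpy import pi
from scipy.optimize import least_squares
from plant import robot
UP=0.25
def cloud(f):
    v,u=np.mgrid[:480,:640]; z=f['range_z']
    c=np.stack([(u-f['cx'])/f['fx']*z,(v-f['cy'])/f['fy']*z,z],-1)
    return ((c-f['t'])@f['R'])[z>0]
def near(P,x,y,r,z0,z1):
    return P[(np.hypot(P[:,0]-x,P[:,1]-y)<r)&(P[:,2]>z0)&(P[:,2]<z1)]
def circle(Q,x,y):
    s=least_squares(lambda p:np.hypot(Q[:,0]-p[0],Q[:,1]-p[1])-p[2],[x,y,.02],loss='soft_l1',f_scale=.002)
    return s.x
def tray(P,x,y,r):
    Q=near(P,x,y,r,.014,.032)
    (c,s,a)=cv2.minAreaRect(Q[:,:2].astype(np.float32)); a=np.radians(a)
    if s[0]>s[1]: a-=pi/2          # a: direction of the short side = tray x
    a=(a+pi/2)%pi-pi/2
    return np.array(c),s,a,np.median(Q[:,2])
def section(tr,dy):
    c,_,a,_=tr; return c+dy*np.array([-np.sin(a),np.cos(a)])
def yawfor(p,z,close):
    """tool yaw so that the jaws close along world angle `close`; half turn chosen for least joint-7 travel"""
    q0=robot.sense()['joint_pos']; best=None
    for y in (close+pi/2,close-pi/2):
        y=(y+pi)%(2*pi)-pi
        q=robot.inverse_kinematics([*p,z],[pi,0,y])
        if q is not None and (best is None or abs(q[6]-q0[6])<best[0]): best=(abs(q[6]-q0[6]),y)
    return best[1]
def go(p,z,yaw,vel=.3):
    try: robot.move_straight([*p,z],vel=vel,attitude=[pi,0,yaw])
    except robot.IKError as e: print('joint move',e); robot.goto([*p,z],[pi,0,yaw])
def pick(p,h,close,strength=30):
    yaw=yawfor(p,h-.008,close); z=h-.008
    go(p,UP,yaw); robot.grip(1.0); go(p,z+.05,yaw,.2); go(p,z,yaw,.06)
    robot.grip(0.0,strength); s=robot.sense()
    print('grip',np.round([s['t'],s['opening'],s['gripper_force'],*s['tcp_pos']],4))
    go(p,z+.03,yaw,.05); go(p,UP,yaw,.2); print('lifted',round(robot.sense()['opening'],3))
def place(p,h,close,floor=.004):
    z=h-.008+floor; yaw=yawfor(p,z,close)
    go(p,UP,yaw); go(p,z+.03,yaw,.2); go(p,z+.004,yaw,.04)
    hit=robot.move_straight([*p,z-.003],vel=.02,contact_N=2.0); s=robot.sense()
    print('down',hit,'dz %.4f'%(s['tcp_pos'][2]-z),'open',round(s['opening'],3))
    robot.grip(.9); go(p,z+.06,yaw,.1); go(p,UP,yaw,.3); print('t',robot.sense()['t'])
E
python3 - <<'E'
from kit import *
import json
P=np.vstack([cloud(dict(np.load(f'pics/{n}0.npz'))) for n in('top','scene')])
out={}
for n,x,y,z0,z1 in [('weighing',.46,-.053,.02,.055),('dropper',.471,-.405,.02,.052),('beaker',.421,-.18,.025,.062),('crucible',.342,-.298,.034,.056),('flask',.351,.295,.012,.022),('neck',.351,.295,.058,.085)]:
    Q=near(P,x,y,.035,z0,z1); c=circle(Q,x,y); out[n]=c[:2].tolist(); print(n,len(Q),c.round(4))
for n,x,y,r in [('two',.649,.149,.115),('three',.63,-.146,.15)]:
    t=tray(P,x,y,r); out[n]=[t[0].tolist(),t[1],t[2],float(t[3])]; print(n,t)
json.dump(out,open('poses.json','w'))
for n in ('weighing','crucible','flask'):
    print(n,[robot.inverse_kinematics([*out[n],z],[pi,0,a]) is not None for z in(.03,.25) for a in(pi/2,-pi/2,0,pi,pi/4,-pi/4)])
E
```

```text
weighing 254 [ 0.4608 -0.0527  0.0165]
dropper 273 [ 0.4698 -0.4059  0.0156]
beaker 570 [ 0.4223 -0.1805  0.0196]
crucible 384 [ 0.3427 -0.2973  0.0196]
flask 158 [0.3498 0.2969 0.0229]
neck 149 [0.3492 0.2966 0.0097]
two (array([0.64743066, 0.14954315]), (0.08704355359077454, 0.1944683939218521), np.float64(0.09952914596417606), np.float64(0.021603214220235593))
three (array([ 0.62711364, -0.14550954]), (0.08829794079065323, 0.27173125743865967), np.float64(0.010229970526699717), np.float64(0.021342660305723463))
weighing [True, True, True, True, True, True, True, False, True, True, True, True]
crucible [True, True, True, True, True, True, True, True, True, True, True, True]
flask [True, True, True, True, True, True, True, True, True, True, True, False]
```

Run:
```python
from kit import *
import json
o=json.load(open('poses.json')); T=o['two']; T[0]=np.array(T[0])
p=np.array(o['weighing'])
pick(p,.050,0.0)
f=robot.grab_frame('scene'); cv2.imwrite('pics/w1.png',cv2.resize(f['image'][60:360,100:500],None,fx=1.8,fy=1.8)[...,::-1])
place(section(T,.04),.050,T[2])
f=robot.grab_frame('scene'); cv2.imwrite('pics/w2.png',f['image'][...,::-1])
P=cloud(f); x,y=section(T,.04); Q=near(P,x,y,.034,.03,.09); print(circle(Q,x,y).round(4),x,y,np.percentile(Q[:,2],98))
```

```text
grip [ 4.975   0.4296 29.5347  0.4611 -0.0527  0.0425]
lifted 0.427
down True dz 0.0006 open 0.423
t 11.95
[0.6449 0.1872 0.0138] 0.6434560621856322 0.1893451937372409 0.07767768378472933
```

View pics/w1.png

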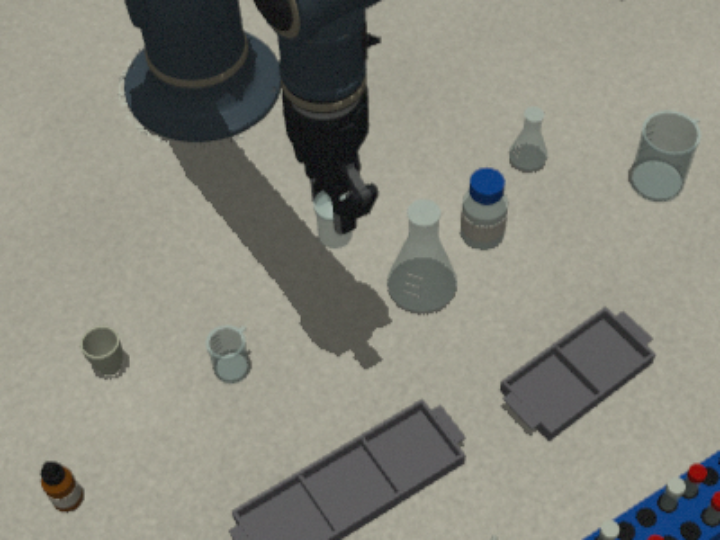

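View pics/w2.png

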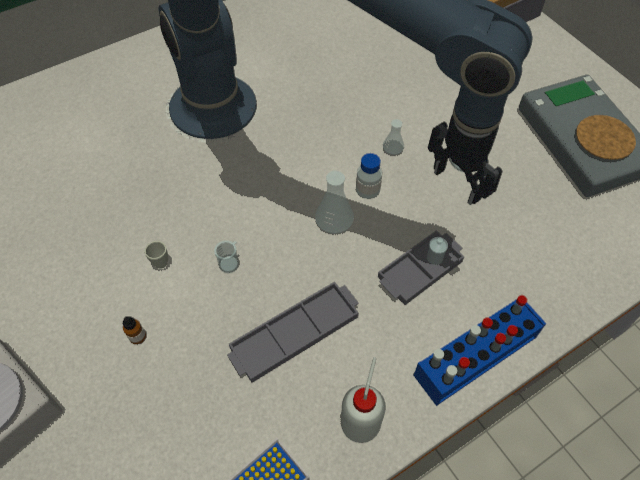

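The lifted bottle hangs straight in the jaws (335,220), and then stands upright in the left section of tray_two at (438,245). Its measured top, 0.077, matches 72 mm plus the floor. Next is the crucible.

Run:
```python
from kit import *
import json
o=json.load(open('poses.json')); T=o['two']; T[0]=np.array(T[0])
p=np.array(o['crucible'])
pick(p,.040,np.arctan2(p[1],p[0])+pi/2,25)
place(section(T,-.04),.040,T[2])
f=robot.grab_frame('scene'); cv2.imwrite('pics/c2.png',f['image'][...,::-1])
P=cloud(f); x,y=section(T,-.04); Q=near(P,x,y,.034,.03,.09); print(circle(Q,x,y).round(4),x,y,np.percentile(Q[:,2],98))
```

```text
grip [17.2417  0.5006 25.0558  0.3429 -0.2977  0.0324]
lifted 0.498
down True dz 0.0005 open 0.496
t 29.525
[0.6501 0.1091 0.0195] 0.651405254495276 0.10974110878160372 0.06070854273617628
```

View pics/c2.png

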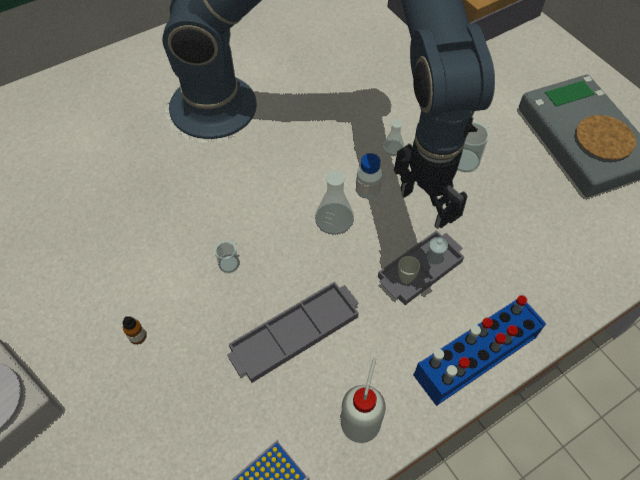

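The crucible (409,270) and weighing bottle (438,245) both stand upright in tray_two. Next I'll move the small flask and then the beaker into tray_three.

```bash
cat > do.py <<'E'
from kit import *
import json,sys
o=json.load(open('poses.json')); T=o['three']; T[0]=np.array(T[0])
n,h,c,dy=sys.argv[1],*map(float,sys.argv[2:5]); p=np.array(o[n])
pick(p,h,c,25); place(section(T,dy),h,T[2])
f=robot.grab_frame('scene'); cv2.imwrite(f'pics/{n}2.png',f['image'][...,::-1])
P=cloud(f); x,y=section(T,dy); Q=near(P,x,y,.034,.03,.1); print(circle(Q,x,y).round(4),x,y,np.percentile(Q[:,2],98))
E
python3 do.py flask .071 -0.9 .08
```

```text
grip [34.5417  0.2737 24.2916  0.35    0.2969  0.0632]
lifted 0.274
down True dz 0.0002 open 0.273
t 42.5
[ 0.6274 -0.065   0.0119] 0.6262952569407017 -0.06551372709007068 0.09248713078061754
```

View pics/flask2.png

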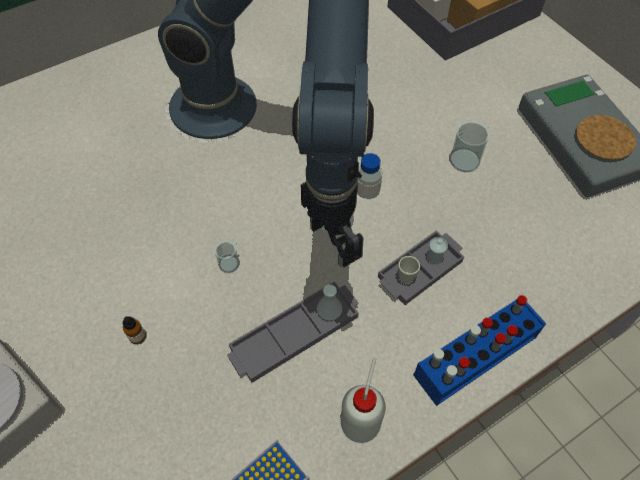

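The flask stands in the left section at (330,302). The beaker's spout points towards +y, so I'll close along x.

```bash
python3 do.py beaker .038 0.2 0 && python3 do.py dropper .040 0 -.08
```

```text
grip [ 4.62000e+01  4.78900e-01  2.55782e+01  4.22600e-01 -1.80500e-01
  3.03000e-02]
lifted 0.475
down True dz 0.0002 open 0.478
t 52.9417
[ 0.6278 -0.1463  0.0195] 0.6271136403083801 -0.1455095410346985 0.06744067665684346
grip [ 5.69167e+01  3.76200e-01  2.48163e+01  4.69900e-01 -4.06000e-01
  3.23000e-02]
lifted 0.383
down True dz 0.0003 open 0.376
t 63.8
[ 0.6315 -0.2275  0.0105] 0.6279320236760586 -0.22550535497932628 0.08965705817997513
```

View pics/beaker2.png

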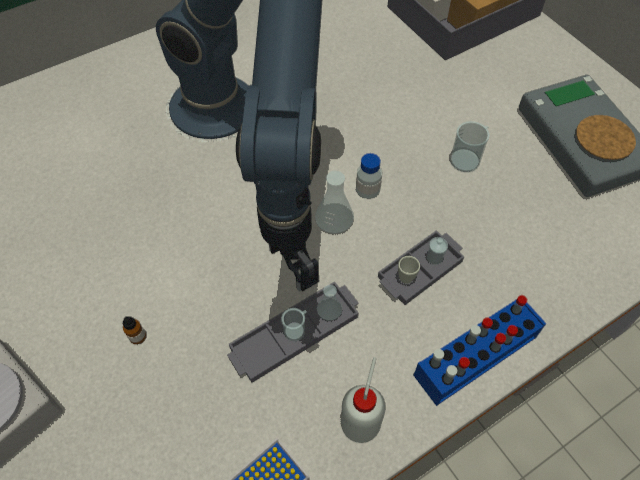

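View pics/dropper2.png

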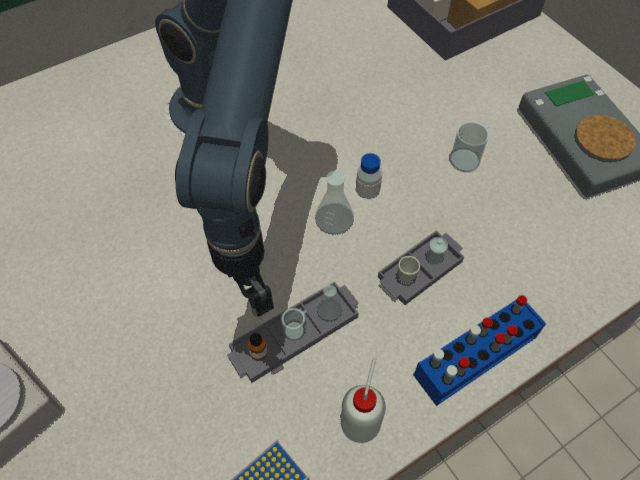

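All five pieces stand upright in their sections: dropper (257,345), beaker (293,323), flask (330,302), crucible (409,270), weighing bottle (438,245). The bystanders are unmoved and the arm is clear, so I'm handing in.

```bash
python3 -c "
from plant import robot
robot.sleep(0.5); print(robot.close_job())"
```

```text
the job is handed in; nothing more can be done
None
```

Both kits are made up and the job was handed in at about 64 s: all five pieces look upright in their own sections, the three bystanders look unmoved, and no verdict came back from the judging.

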